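# Index the pebble board to the red station

## Robot

A 6-joint arm with a two-finger parallel gripper is mounted at the origin on the work surface. World frame = base frame: x ahead of the robot, y to its left, z up, the work surface at z = 0. Lengths are in mm, angles in rad, forces in N, time in s.
With the tool pointing down it reaches from about 350 to 975 mm from the base axis. Payload 7.1 kg.
Tool frame: the origin (TCP) lies midway between the tips of the shut fingers; the grasp point (between the pads) lies 19 mm behind it (ctrl.grasp_offset is the distance from the TCP to the grasp point, in mm); z points along the fingers, y is the line along which they close (so a half turn about z gives the same grasp; the last joint's range is limited). The gripper opens to 88 mm and grips with 3 to 60 N. Pads are 20 mm wide; open, the fingers measure 115 mm over their backs; the gripper's body (75 mm by 178 mm) begins 61 mm behind the grasp point.
Start: joints at [1.269, 0.423, 1.63, -0, 1.089, -0.019], TCP at [174.372, 600.166, 222.675] pointing down, gripper open.
Joint ranges: [-3, 3], [-0.9, 2.11], [0.09, 2.58], [-1.31, 4.45], [0.11, 2.69], [-2.54, 2.54]. Speed limits (rad/s): [2.39, 2.39, 3.01, 3.14, 3.14, 3.14].

## Interface

Orientations are given as a rotation vector (axis times angle).
In Python, from workcell import sensors, viewer, ctrl gives the robot as it stands. The module is installed in compiled form; this text tells all that it offers.
- The arm moves only by the shell command python3 -m handwheel 'ROWS'. ROWS is JSON, a list of rows, each a list of 7 numbers: the shift along the tool's x, y, z in mm, then the turn, a rotation vector about the tool's x, y, z in rad, then the closure, from 0 (fully open) to 1 (shut). In form: [[x, y, z, rx, ry, rz, jaw], ...]. A call has 1 to 10 rows; each row shifts and turns the commanded pose from where the row before left it, along the tool's axes as they then stand; what a row does not reach is not made up. A row lasts 1/8 s, in which the tool goes at most 62.5 mm and 10.7 degrees, less where a joint would pass 70% of its speed; a pose out of reach is approached as far as the arm can. A call is refused whole if a number of a shift passes 62.5 or a number of a turn 0.188, either way. A call with a gripper value outside its range is refused whole. The fingers move at their own pace and stop on an object; the grip force is fixed at half the most. Time passes only in rows, so rows that do not move let the fingers close. It gives the time, the measured TCP pose, the force, the opening and the grip force at its end, in the units of the state.
- sensors.get_obs(): the state, without advancing time (a new reading comes with each control period).
- viewer.get_image(name): name is "scene" or "top" or "wrist"; returns a dict with "frame" (480x640x3 uint8, blue, green, red), "fov_y" (degrees; the focal length in pixels is half the picture's height over the tangent of half this angle, whatever the lens; pixels are square), "cx", "cy" (the principal point, pixels), "R" (3x3) and "t" (3): a world point X has camera coordinates R X + t. Camera axes: x right, y down, z forward; pixel columns grow to the right and rows downward; lengths in mm; the calibration is good to about 2 mm. A picture is of the moment at which its call begins. There is no depth.
- ctrl.close_job(): hands the job in; it is judged then, once.
The state is a dict: "t": time; "qpos": joint angles; "qvel": joint speeds; "joint_torque": joint torques, N m; "ee_pos": TCP position; "orientation": TCP orientation; "ft_force": force on the tool from outside, world axes, zero at the start; "moment": the same for the moment, N m; "width": finger opening in mm; "grasp_force": force on a finger pad.
Only numpy, scipy, OpenCV 4.12 (cv2) and the standard library are available. Lean on these libraries where they do the work, as an engineer would, in place of code of your own. Each camera call takes 0.05 s, during which the arm holds its last target. There are 200 camera calls.

## Task

The round pebble board sits on a ratchet indexing stand. Slacken its lock: the black knob has a left-hand thread, so turn it clockwise by about a quarter turn. Then work the red-handled lever with repeated full strokes, letting it come back each time, until the board's white pointer points at the red station post, and not beyond. Move the board with the lever only, finish with the lever back at rest, and leave the loose things on the table where they are.

Things in the scene. Friction and masses are not known exactly. Their poses are not given: they have to be found in the camera images.
- board: Round wooden board with pebbles, 216 mm across, top 62 mm above the table, on a 24-tooth steel ratchet wheel 268 mm across (teeth 30 to 44 mm above the table). Origin: on its axis, on the table. It turns only anticlockwise seen from above, stays where it is left and cannot be turned back. A full lever stroke advances it one tooth, 15 degrees; it may rest up to 2 degrees past the exact tooth.
- centre (a point): Point on the board's vertical turning axis, at the board's top. Its axes are those of the fixed blue stand: in them the lock knob lies 175 mm to +y, the lever to -y and the three station posts 170 mm to +x.
- pointer (a point): Point on the line of the board's white pointer strip, 170 mm from the axis (about 12 mm past the pointer's tip), 65 mm above the table; it turns with the board. The posts too stand 170 mm from the axis.
- post_red_top (a point): Centre of the cap of the red station post, 65 mm above the table: 10 mm steel post, red cap 18 mm across and 22 mm tall, top at 84 mm. Red, blue and yellow posts stand fixed 170 mm from the axis, 15 degrees apart, in any order, 2, 3 or 4 teeth anticlockwise of where the pointer starts.
- lever (a joint): Lever angle about the board's axis, rad, growing anticlockwise from above: 0 at rest, 0.36 at the rigid end stop. A spring returns it; a stroke takes 3 to 8 N at the handle. 0.06 rad free play at first; the next tooth is caught at about 0.32, so go to the end stop, then let it back below 0.05 so that the pawl drops behind the next tooth. With the lock on it stops at about 0.1.
- lever_grip (a point): Grip point of the lever's upright red round handle, on its axis: 22 mm across, 95 mm above the table (handle from 27 to 116 mm), 190 mm from the board's axis. It moves 68 mm along an arc in a full stroke; its x axis points outward from the board's axis, y along the stroke.
- knob (a joint): Angle of the black lock knob, rad, growing clockwise seen from above: 0 is tight, starts at 0 to 0.15, end stop at 1.9. The left-hand thread loosens clockwise and raises a brass fork off the wheel's studs: the board is free above 1.0. It stays where it is left and turns with 0.05 N m.
- knob_grip (a point): Grip point of the lock knob, on its vertical axis, 107 mm above the table. It is a bar 42 mm long, 14 mm thick and 32 mm tall on a 44 mm disc, on a grey block. The point turns with the knob: x runs along the bar, y across its thickness (pinch along y), z up. Top of the bar 16 mm above this point; the fingertips may go 19 mm below it.
- flask: Bystander: white upright flask, 72 mm across, 220 mm tall; origin at the centre of its underside.
- cartridge: Bystander: lying white and blue sealant cartridge, 48 mm across, 260 mm long with its nozzle; origin under its middle.
- knife: Bystander: blue utility knife lying flat, 145 mm long, 14 mm high; origin under its middle.
- ruler: Bystander: flat steel ruler 200 x 25 x 4 mm; origin under its middle.
- brush: Bystander: wooden brush lying flat, 200 mm long, 20 mm high; origin under its middle.
- stone1: Bystander: grey pebble, 28 x 24 x 18 mm.
- stone2: Bystander: grey pebble, 22 x 19 x 14 mm.

How it is judged:
By the outcome, as a careful person would: the job done as asked, in the order asked, and still so for the second after the job is handed in, with the robot touching nothing.
It also fails if it takes over 58 s, if anything falls off the work surface, if the arm or the gripper's body presses on something with over 40 N, if the wrist force passes 120 N, or if a joint passes its speed limit or range.

## Working session

There is one attempt and no reset: what is moved stays moved. The work goes in short steps, Python scripts to look and compute and a shell command to move; the robot and the scene stay as the last step left them, time stands still between calls to the robot, and variables do not carry over. Pictures are saved under pics/ and viewed, at most 10 in all, crops included, and the job is handed in when it is done.

```bash
mkdir -p pics
cat > h.py <<'E'
import numpy as np, cv2
from workcell import sensors, viewer, ctrl
def cam(n):
    d=viewer.get_image(n); d['f']=240/np.tan(np.radians(d['fov_y'])/2); return d
def ray(d,u,v,z):
    R=np.array(d['R']);t=np.array(d['t']);c=-R.T@t
    r=R.T@np.array([(u-d['cx'])/d['f'],(v-d['cy'])/d['f'],1]); return c+r*(z-c[2])/r[2]
def proj(d,X):
    p=np.array(d['R'])@np.array(X,float)+np.array(d['t']); return p[:2]/p[2]*d['f']+[d['cx'],d['cy']]
E
python3 - <<'E'
from h import *
import pickle
for n in['top','scene']:
    d=cam(n);cv2.imwrite(f'pics/{n}0.png',d['frame']);pickle.dump(d,open(n+'0.pkl','wb'));print(n,d['fov_y'],-np.array(d['R']).T@d['t'])
o=sensors.get_obs();print(o['t'],o['ee_pos'],o['orientation'],o['width'],o['ft_force'])
E
```

```text
top 48.22092386543196 [ 279.37611498   -4.30335232 1644.77267106]
scene 46.319197959133696 [1202.18229385  646.2617119  1082.99873461]
0.1 [174.21321781 599.69307415 221.94587722] [-4.42712441e-01 -3.11000133e+00  2.23147000e-03] 87.6496915426949 [ 0.09715636 -0.07442693 -0.08150809]
```

View pics/top0.png

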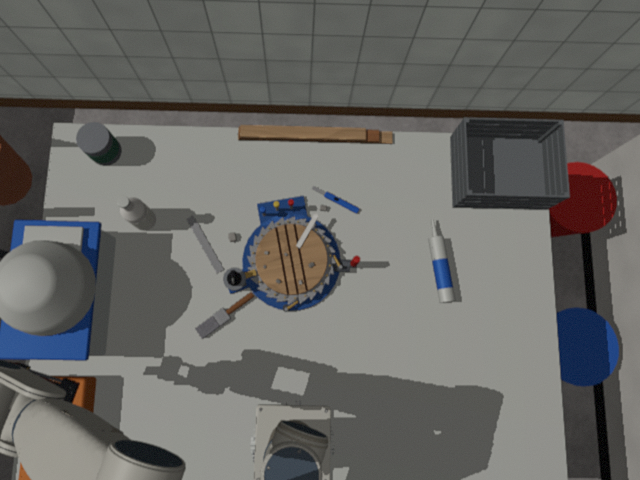

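View pics/scene0.png

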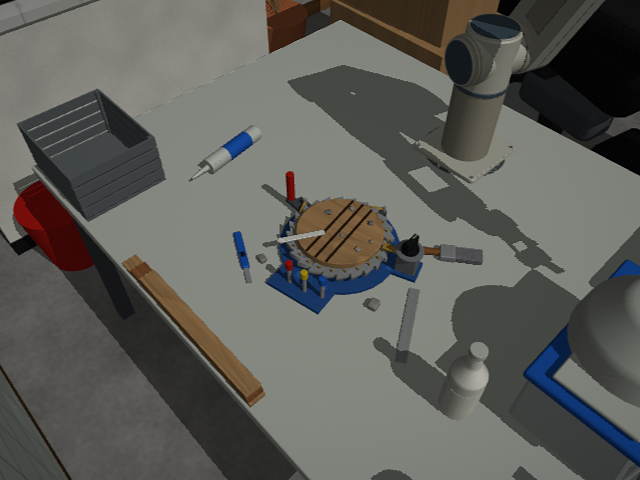

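The top view shows the board centre near (291,260), the lever handle near (354,262) and the knob near (234,278). The posts are around (268–292, 203–210) and the white pointer runs to about (317,213). Next I'll get exact positions.

Run:
```python
from h import *
import pickle
T=pickle.load(open('top0.pkl','rb'));S=pickle.load(open('scene0.pkl','rb'))
def blobs(d,lo,hi,box,amin=4):
    h=cv2.cvtColor(d['frame'],cv2.COLOR_BGR2HSV);m=cv2.inRange(h,lo,hi);k=np.zeros_like(m);x0,y0,x1,y1=box;k[y0:y1,x0:x1]=255
    n,_,st,c=cv2.connectedComponentsWithStats(m&k);return [(c[i].round(1).tolist(),st[i].tolist()) for i in range(1,n) if st[i][4]>=amin]
for nm,d,box in(('top',T,(190,170,390,345)),('scene',S,(220,160,440,320))):
  for c,lo,hi in(('red',(0,150,60),(6,255,255)),('yel',(22,150,80),(35,255,255)),('blk',(0,0,0),(180,255,28)),('wood',(8,60,100),(20,190,255)),('white',(0,0,185),(180,40,255))):
    print(nm,c,[b for b in blobs(d,lo,hi,box,8 if c!='wood' else 60)])
a=cv2.resize(T['frame'][185:320,200:380],None,fx=4.4,fy=4.4,interpolation=cv2.INTER_CUBIC);cv2.imwrite('pics/topc.png',a)
a=cv2.resize(S['frame'][160:325,225:435],None,fx=3.6,fy=3.6,interpolation=cv2.INTER_CUBIC);cv2.imwrite('pics/scc.png',a)
```

```text
top red [([290.6, 202.4], [289, 201, 4, 4, 13]), ([354.5, 260.8], [351, 256, 8, 10, 53])]
top yel [([276.0, 204.0], [274, 202, 5, 5, 19])]
top blk [([234.6, 277.7], [228, 271, 13, 14, 113])]
top wood [([286.4, 259.9], [277, 225, 19, 70, 462]), ([295.4, 257.1], [287, 224, 19, 70, 443]), ([299.8, 229.7], [296, 224, 10, 15, 80]), ([270.1, 262.4], [255, 228, 32, 67, 1220]), ([313.5, 258.7], [300, 231, 27, 59, 1006])]
top white []
scene red [([290.1, 185.4], [286, 171, 9, 30, 198]), ([288.5, 265.2], [286, 261, 6, 10, 52])]
scene yel [([304.1, 274.1], [301, 269, 7, 11, 64])]
scene blk [([296.5, 204.4], [286, 200, 17, 11, 31]), ([337.9, 216.2], [325, 201, 28, 30, 38]), ([338.1, 230.9], [315, 205, 48, 52, 72]), ([347.5, 236.2], [326, 210, 46, 51, 73]), ([313.1, 242.7], [306, 237, 14, 14, 19]), ([410.2, 247.1], [401, 236, 18, 21, 262]), ([242.1, 253.6], [241, 252, 3, 4, 11])]
scene wood [([320.0, 215.1], [297, 198, 54, 37, 1012]), ([332.9, 228.9], [307, 201, 54, 55, 467]), ([343.2, 233.1], [317, 206, 53, 56, 490]), ([361.0, 243.1], [328, 211, 56, 55, 1501]), ([306.6, 241.4], [299, 236, 19, 13, 114])]
scene white []
```

View pics/topc.png

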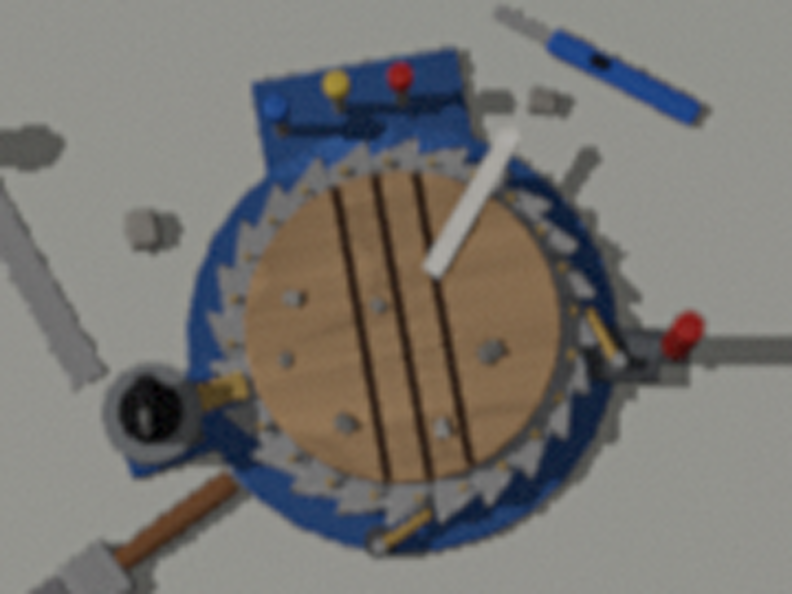

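View pics/scc.png

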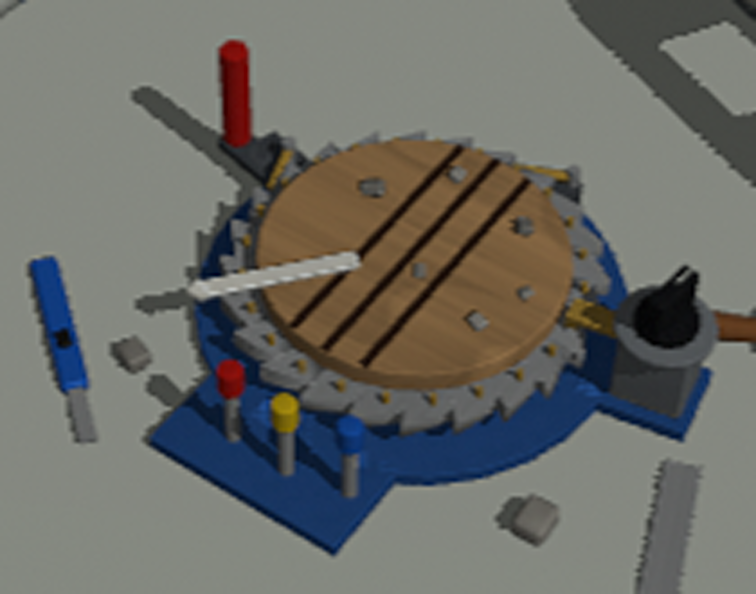

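The crops show the red post is the first one anticlockwise of the pointer, so 2 teeth are expected. The board is centred at about crop (402,326), and the pointer tip is at (508,132). The knob's bar direction is not clear, so I'll look with the wrist camera.

Run:
```python
from h import *
import pickle
from scipy.optimize import least_squares
T=pickle.load(open('top0.pkl','rb'));S=pickle.load(open('scene0.pkl','rb'))
c=lambda x,y:(x/4.4+200,y/4.4+185)
s=lambda x,y:(x/3.6+225,y/3.6+160)
C=ray(T,*c(402,326),62);print('C',C)
def tri(a,b):
    return least_squares(lambda X:np.r_[proj(T,X)-a,proj(S,X)-b],[*C[:2],70]).x
g=[('red',(290.6,202.4),s(231,380)),('yel',(276,204),s(285,413)),('handletop',c(690,328),s(235,47)),('ptip',c(508,132),s(196,291)),('pin',c(433,272),s(356,260)),('knob',(234.6,277.7),s(668,312))]
P={}
for n,a,b in g:
    X=tri(a,b);P[n]=X;v=X-C;print(n,X.round(1),'r',np.hypot(*v[:2]).round(1),'ang',np.degrees(np.arctan2(v[1],v[0])).round(1))
for n,a,z in(('red',(290.6,202.4),80),('yel',(276,204),80),('blue',c(275,108),80),('handletop',c(690,326),116),('knob',c(150,411),107),('blk',(234.6,277.7),115),('tip',c(508,132),65),('pin',c(433,272),65)):
    X=ray(T,*a,z);v=X-C;print(n,X.round(1),'r',np.hypot(*v[:2]).round(1),'ang',np.degrees(np.arctan2(v[1],v[0])).round(1))
print(C[:2],[ray(S,*s(*p),62)[:2].round(1) for p in((416,258),)])
w=cam('wrist');o=sensors.get_obs()
R=cv2.Rodrigues(np.array(o['orientation']))[0];print(R.round(3),'wrist cam', -np.array(w['R']).T@w['t'],np.array(w['R']).round(2),w['fov_y'],o['ee_pos'])
```

```text
C [531.06671509  15.70421783  62.        ]
red [703.6  22.   71.1] r 172.6 ang 2.1
yel [697.   66.   72.9] r 173.4 ang 16.9
handletop [ 525.8 -174.4  114.6] r 190.2 ang -91.6
ptip [667.8 -54.4  64.7] r 153.6 ang -27.1
pin [568.9  -4.4  61.2] r 42.8 ang -28.0
knob [468.  180.6  85.9] r 176.5 ang 110.9
red [701.  22.  80.] r 170.1 ang 2.1
yel [695.   65.8  80. ] r 171.4 ang 17.0
blue [676.8 105.8  80. ] r 171.4 ang 31.7
handletop [ 526.7 -174.   116. ] r 189.8 ang -91.3
knob [464.1 178.4 107. ] r 175.9 ang 112.4
blk [465.2 176.1 115. ] r 173.4 ang 112.3
tip [667.4 -54.   65. ] r 153.1 ang -27.1
pin [568.2  -4.5  65. ] r 42.3 ang -28.5
[531.06671509  15.70421783] [array([538.4,  22.5])]
[[-0.96   0.279 -0.   ]
 [ 0.279  0.96  -0.001]
 [ 0.    -0.001 -1.   ]] wrist cam [103.16564604 619.95624756 384.95982826] [[ 0.28  0.96 -0.  ]
 [ 0.92 -0.27  0.27]
 [ 0.26 -0.08 -0.96]] 63.62069304257788 [174.2424577  599.78400617 222.09904932]
```

The points agree with the given sizes: the red post is at r=170 and 2.1°, the pointer at −27.5° (2 teeth), the handle at r=190 and −91.4°, and the knob at r=175. I'm moving above the knob.

```bash
python3 -m handwheel '[[-44,-36,0,0,0,0,0],[-44,-36,0,0,0,0,0],[-44,-36,0,0,0,0,0],[-44,-36,0,0,0,0,0],[-44,-36,0,0,0,0,0],[-44,-36,0,0,0,0,0],[-44,-36,0,0,0,0,0],[-44,-36,0,0,0,0,0],[-44,-36,20,0,0,0,0],[0,0,0,0,0,0,0]]'
python3 - <<'E'
from h import *
import pickle
d=cam('wrist');o=sensors.get_obs();pickle.dump(d,open('w1.pkl','wb'));cv2.imwrite('pics/w1.png',d['frame'])
print(o['t'],o['ee_pos'],cv2.Rodrigues(np.array(o['orientation']))[0].round(3),proj(d,[464.5,178,123]))
E
```

```text
t: 1.4
ee_pos: [465.0, 175.5, 201.5]
orientation: [-0.45, -3.107, 0.002]
ft_force: [-0.2, 0.0, -0.3]
width: 88.3
grasp_force: 0.0
1.45 [464.38838446 176.9946005  201.96701839] [[-0.959  0.283 -0.002]
 [ 0.283  0.959 -0.   ]
 [ 0.001 -0.001 -1.   ]] [328.11761245 241.88885667]
```

View pics/w1.png

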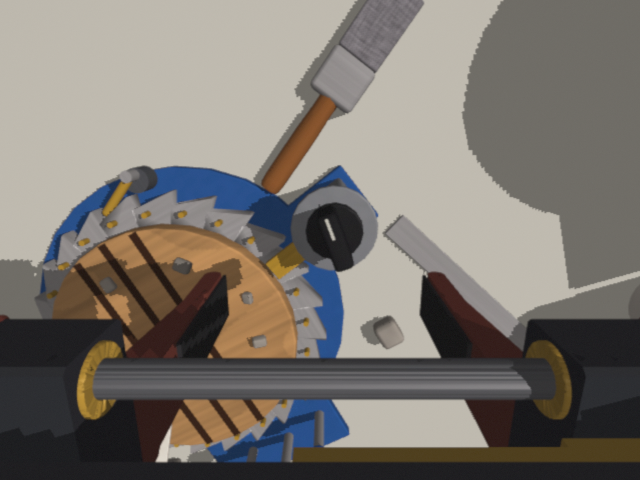

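The knob's black bar is visible around (335,240), with a white mark from (327,219) to (333,239). I'll enlarge it with the contrast lifted.

Run:
```python
from h import *
import pickle
d=pickle.load(open('w1.pkl','rb'));f=d['frame'][180:285,280:390]
g=(255*(f/255.)**0.4).astype(np.uint8);cv2.imwrite('pics/w1c.png',cv2.resize(g,None,fx=5.5,fy=5.5,interpolation=cv2.INTER_CUBIC))
h=cv2.cvtColor(d['frame'],cv2.COLOR_BGR2GRAY);m=np.zeros_like(h);m[210:245,318:342]=(h[210:245,318:342]>110)*255
n,_,st,c=cv2.connectedComponentsWithStats(m);print(st,c)
ys,xs=np.nonzero(m)
P=np.array([ray(d,x,y,123)[:2] for x,y in zip(xs,ys)]);vx,vy,x0,y0=cv2.fitLine(P.astype(np.float32),2,0,.01,.01).ravel();print(P.mean(0),np.degrees(np.arctan2(vy,vx)),(P@[vx,vy]).ptp() if hasattr(P,'ptp') else np.ptp(P@[vx,vy]))
```

```text
[[     0      0    640    480 307118]
 [   325    219     10     21     82]] [[319.49731699 239.50280348]
 [329.54878049 229.        ]]
[456.44220018 181.32071034] 3.7438838 14.55390661084573
```

View pics/w1c.png

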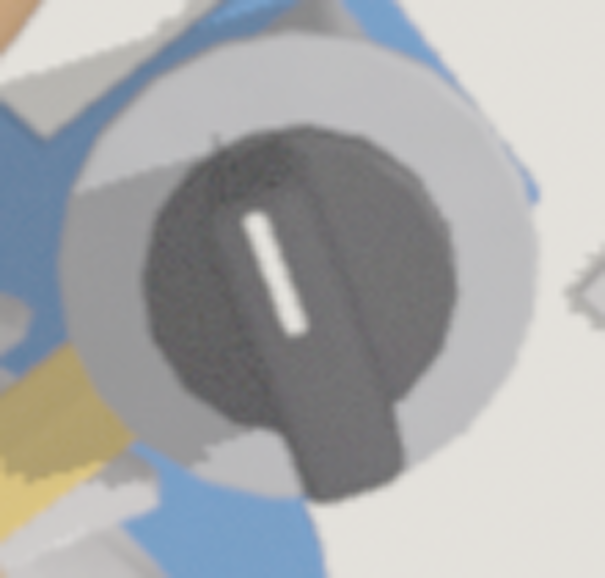

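Run:
```python
from h import *
import pickle
d=pickle.load(open('w1.pkl','rb'));c=lambda x,y:(280+x/5.5,180+y/5.5)
print('cam',-np.array(d['R']).T@d['t'])
for n,p,z in(('far end',(362,485),123),('farL',(310,490),123),('farR',(400,462),123),('disc top edge',(302,127),91),('disc L',(145,285),91),('disc R',(457,285),91),('disc c',(302,280),91),('blockL',(60,270),80),('blockR',(538,270),80),('mark a',(255,214),123),('mark b',(298,332),123),('edgeL',(238,285),123),('edgeR',(330,250),123)):print(n,ray(d,*c(*p),z)[:2].round(1))
```

```text
cam [394.31838807 196.02173009 364.54620999]
far end [485.3 184.2]
farL [484.2 178. ]
farR [483.8 189.3]
disc top edge [447.3 188.4]
disc L [461.9 162.5]
disc R [473.7 202.3]
disc c [467.1 182.7]
blockL [459.2 150.5]
blockR [477.9 213.9]
mark a [449.4 181.2]
mark b [464.6 182.1]
edgeL [457.1 176.9]
edgeR [456.1 188.4]
```

The bar centre is about (465,181) with a direction of about 4°. I'm turning the tool −0.356 rad, descending and pinching the bar.

```bash
python3 -m handwheel '[[0.5,3.5,0,0,0,-0.178,0],[0,0,0,0,0,-0.178,0],[0,0,40,0,0,0,0],[0,0,40,0,0,0,0],[0,0,28,0,0,0,0],[0,0,0,0,0,0,1],[0,0,0,0,0,0,1],[0,0,0,0,0,0,1],[0,0,0,0,0,0,1],[0,0,0,0,0,0,1]]'
python3 -c "
from h import *
o=sensors.get_obs();print(o['qpos'],o['moment'],cv2.Rodrigues(np.array(o['orientation']))[0].round(3))"
```

```text
t: 2.7
ee_pos: [465.0, 182.1, 95.2]
orientation: [-0.115, 3.139, 0.001]
ft_force: [-1.2, -0.0, 0.0]
width: 41.2
grasp_force: 0.0
[ 3.49395363e-01  4.39757723e-01  1.98720659e+00  3.57072805e-05
  7.13632132e-01 -1.29445654e+00] [ 0.01973846 -0.01807559  0.03023955] [[-0.997 -0.073  0.001]
 [-0.073  0.997  0.   ]
 [-0.001  0.    -1.   ]]
```

Tool y is now at 94° as wanted, and the fingers are still closing.

```bash
python3 -m handwheel '[[0,0,0,0,0,0,1],[0,0,0,0,0,0,1],[0,0,0,0,0,0,1],[0,0,0,0,0,0,1],[0,0,0,0,0,0,1],[0,0,0,0,0,0,1]]'
```

```text
t: 3.45
ee_pos: [464.7, 181.8, 94.7]
orientation: [0.115, -3.139, 0.001]
ft_force: [-0.1, -4.7, 0.9]
width: 14.0
grasp_force: 30.0
```

```bash
python3 -m handwheel '[[0,-1,0,0,0,0.17,1],[0,0,0,0,0,0.17,1],[0,0,0,0,0,0.17,1],[0,0,0,0,0,0.17,1],[0,0,0,0,0,0.17,1],[0,0,0,0,0,0.17,1],[0,0,0,0,0,0.17,1],[0,0,0,0,0,0.17,1],[0,0,0,0,0,0.17,1],[0,0,0,0,0,0,1]]'
python3 -c "
from h import *
o=sensors.get_obs();print(o['qpos'],o['moment'],cv2.Rodrigues(np.array(o['orientation']))[0].round(3))"
```

```text
t: 4.7
ee_pos: [468.9, 186.2, 94.9]
orientation: [2.095, 2.34, 0.019]
ft_force: [9.2, 24.9, -19.1]
width: 13.5
grasp_force: 30.0
[0.35136453 0.44256983 1.98321898 0.00752074 0.70459571 0.23536415] [ 4.36147736 -1.35757828  0.05662853] [[-0.11   0.994  0.009]
 [ 0.994  0.11   0.008]
 [ 0.007  0.01  -1.   ]]
```

The tool turned 1.53 rad with some side load, so I'm releasing and rising.

```bash
python3 -m handwheel '[[0,0,0,0,0,0,0.5],[0,0,0,0,0,0,0.5],[0,0,0,0,0,0,0.5],[0,0,0,0,0,0,0.5],[0,0,-30,0,0,0,0.5],[0,0,-40,0,0,0,0.5],[0,0,-40,0,0,0,0.5],[0,0,0,0,0,0,0.5]]'
python3 - <<'E'
from h import *
import pickle
d=cam('wrist');o=sensors.get_obs();pickle.dump(d,open('w2.pkl','wb'));cv2.imwrite('pics/w2.png',d['frame'])
t=cam('top');a=cv2.resize(t['frame'][185:320,200:380],None,fx=4.4,fy=4.4);cv2.imwrite('pics/t2.png',a)
print(o['t'],o['ee_pos'],cv2.Rodrigues(np.array(o['orientation']))[0].round(3),o['width'],o['ft_force'])
E
```

```text
t: 5.7
ee_pos: [466.6, 181.6, 207.5]
orientation: [2.09, 2.342, 0.008]
ft_force: [0.4, 0.0, 0.3]
width: 43.9
grasp_force: 0.0
5.75 [465.41940662 181.14038256 205.7358295 ] [[-0.113  0.994  0.003]
 [ 0.994  0.113  0.001]
 [ 0.001  0.003 -1.   ]] 43.9507356305758 [-0.43976015  0.34074292  0.87871126]
```

View pics/w2.png

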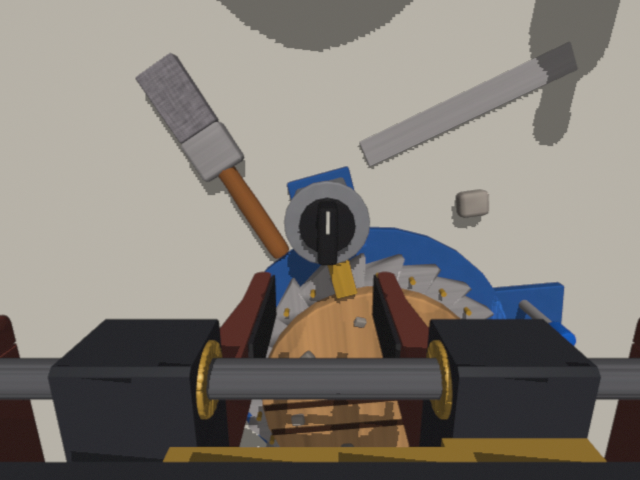

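The wrist view shows the knob bar at (328,230), vertical along tool x: turned about 1.53 rad. Next I'm moving above the lever handle with the jaws half open, to use as a cage.

```bash
python3 -m handwheel '[[-60,3.5,0,0,0,0,0.5],[-60,3.5,0,0,0,0,0.5],[-60,3.5,0,0,0,0,0.5],[-60,3.5,0,0,0,0,0.5],[-60,3.5,0,0,0,0,0.5],[-60,3.5,0,0,0,-0.042,0.5],[0,0,0,0,0,0,0.5],[0,0,0,0,0,0,0.5]]'
cat > m.py <<'E'
from h import *
def handle(n,z=116,box=None):
    d=cam(n);h=cv2.cvtColor(d['frame'],cv2.COLOR_BGR2HSV);m=cv2.inRange(h,(0,170,70),(6,255,255))
    k,_,st,c=cv2.connectedComponentsWithStats(m)
    return d,[(st[i].tolist(),c[i].round(1),ray(d,*c[i],z).round(1)) for i in range(1,k) if st[i][4]>8]
def state():
    o=sensors.get_obs();print(o['t'],np.round(o['ee_pos'],1),cv2.Rodrigues(np.array(o['orientation']))[0][:2,:2].round(3).tolist(),np.round(o['ft_force'],1),o['width'])
E
python3 - <<'E'
from m import *
state()
for n in('wrist','top'):
    d,b=handle(n);cv2.imwrite(f'pics/{n}3.png',d['frame'])
    for x in b:print(n,x)
    print(proj(d,[527,-174,116]))
E
```

```text
t: 6.8
ee_pos: [525.4, -173.7, 203.0]
orientation: [-2.041, -2.384, 0.002]
ft_force: [-0.2, -0.1, -0.4]
width: 44.0
grasp_force: 0.0
6.8 [ 525.4 -173.7  203. ] [[-0.154, 0.988], [0.988, 0.154]] [-0.2 -0.1 -0.4] 44.00152950149133
wrist ([316, 202, 30, 53, 1260], array([330.3, 229.2]), array([ 528.3, -165.9,  116. ]))
[326.52018129 240.40490863]
top ([550, 163, 66, 70, 2797], array([585.9, 199.3]), array([ 721.8, -856.1,  116. ]))
top ([289, 200, 4, 5, 14], array([290.6, 202.2]), array([691.9,  21.3, 116. ]))
[356.81723584 258.979251  ]
```

View pics/wrist3.png

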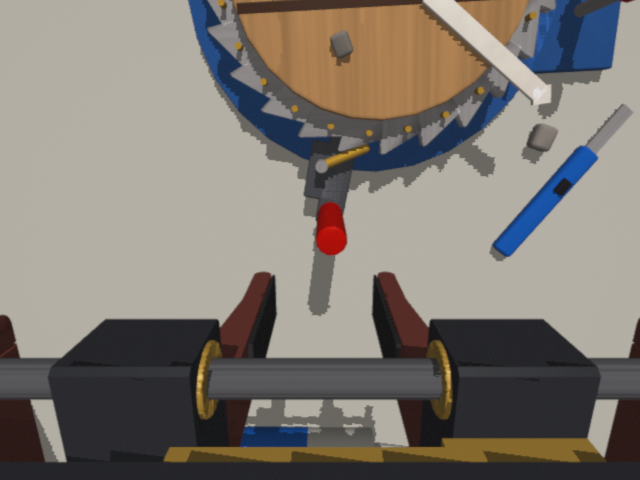

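The handle top is at (332,240), matching (528,−174), so the cage is centred. Descending.

```bash
python3 -m handwheel '[[0,2,40,0,0,0,0.5],[0,0,40,0,0,0,0.5],[0,0,42,0,0,0,0.5],[0,0,0,0,0,0,0.5]]' && python3 -m handwheel '[[0,10,0,0,0,0,0.5],[0,10,0,0,0,0,0.5],[0,10,0,0,0,0,0.5],[0,10,0,0,0,0,0.5],[0,10,0,0,0,0,0.5],[0,10,0,0,0,0,0.5],[0,0,0,0,0,0,0.5]]'; python3 -c "
from m import *
state()"
```

```text
t: 7.4
ee_pos: [526.2, -171.7, 80.1]
orientation: [-2.035, -2.385, 0.004]
ft_force: [-0.7, 0.1, -0.1]
width: 44.3
grasp_force: 0.0
t: 8.28
ee_pos: [588.5, -165.1, 83.6]
orientation: [2.041, 2.388, -0.001]
ft_force: [-5.1, -3.6, 2.2]
width: 44.1
grasp_force: 2.4
8.275 [ 588.5 -165.1   83.6] [[-0.156, 0.988], [0.988, 0.156]] [-5.1 -3.6  2.2] 44.07351813220366
```

```bash
python3 -m handwheel '[[0,7,0,0,0,0,0.5],[0,7,0,0,0,0,0.5],[0,5,0,0,0,0,0.5],[0,3,0,0,0,0,0.5],[0,0,0,0,0,0,0.5]]'; python3 -c "
from m import *
state()"
```

```text
t: 8.9
ee_pos: [608.5, -160.5, 83.4]
orientation: [-2.04, -2.385, 0.002]
ft_force: [-7.2, 1.2, 5.0]
width: 44.3
grasp_force: 3.8
8.9 [ 608.5 -160.5   83.4] [[-0.155, 0.988], [0.988, 0.155]] [-7.2  1.2  5. ] 44.32332911194012
```

```bash
python3 -m handwheel '[[0,3,0,0,0,0,0.5],[0,0,0,0,0,0,0.5]]'; python3 -m handwheel '[[0,3,0,0,0,0,0.5],[0,0,0,0,0,0,0.5]]'
```

```text
t: 9.15
ee_pos: [609.3, -160.3, 83.2]
orientation: [-2.037, -2.383, 0.006]
ft_force: [-13.9, -1.2, 9.2]
width: 43.8
grasp_force: 7.3
t: 9.4
ee_pos: [610.3, -160.0, 83.1]
orientation: [-2.035, -2.381, 0.01]
ft_force: [-20.6, -2.6, 14.6]
width: 44.3
grasp_force: 10.7
```

The end stop is reached: force is rising with almost no travel. Letting the lever back and checking the pointer.

```bash
python3 -m handwheel '[[0,-16,0,0,0,0,0.5],[0,-16,0,0,0,0,0.5],[0,-16,0,0,0,0,0.5],[0,-16,0,0,0,0,0.5],[0,-16,0,0,0,0,0.5],[0,-8,0,0,0,0,0.5],[0,0,0,0,0,0,0.5],[0,0,0,0,0,0,0.5]]'
cat >> m.py <<'E'
def pointer(tag):
    d=cam('top');f=d['frame'];C=np.array([531,15.7]);h=cv2.cvtColor(f,cv2.COLOR_BGR2HSV)
    m=cv2.inRange(h,(0,0,150),(180,60,255));P=[]
    for y,x in zip(*np.nonzero(m)):
        p=ray(d,x,y,65)[:2];r=np.hypot(*(p-C))
        if 45<r<104:P.append(p)
    P=np.array(P,np.float32)
    vx,vy,x0,y0=cv2.fitLine(P,cv2.DIST_HUBER,0,.01,.01).ravel();s=np.sign(vx)
    c=P.mean(0)-C
    print('n',len(P),'line dir',np.degrees(np.arctan2(s*vy,s*vx)),'centroid',np.degrees(np.arctan2(c[1],c[0])))
    cv2.imwrite(f'pics/{tag}.png',cv2.resize(f[185:320,200:380],None,fx=4.4,fy=4.4,interpolation=cv2.INTER_CUBIC))
E
python3 -c "
from m import *
state();pointer('p1')"
```

```text
t: 10.4
ee_pos: [529.2, -174.0, 82.8]
orientation: [2.041, 2.387, 0.001]
ft_force: [0.6, 0.3, 0.3]
width: 43.7
grasp_force: 0.0
10.4 [ 529.2 -174.    82.8] [[-0.155, 0.988], [0.988, 0.155]] [0.6 0.3 0.3] 43.68533575529569
n 84 line dir -12.617985 centroid -9.86147000777377
```

View pics/p1.png

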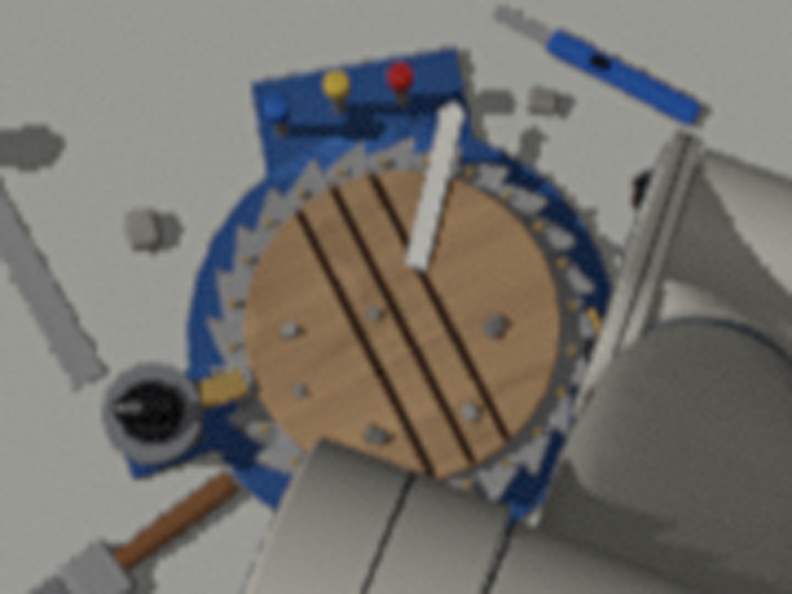

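The pointer is now at crop (450,105), about −13°: one tooth advanced, with one left to the red post at 2°. Second full stroke.

```bash
python3 -m handwheel '[[0,10,0,0,0,0,0.5],[0,10,0,0,0,0,0.5],[0,10,0,0,0,0,0.5],[0,10,0,0,0,0,0.5],[0,10,0,0,0,0,0.5],[0,10,0,0,0,0,0.5],[0,10,0,0,0,0,0.5],[0,8,0,0,0,0,0.5],[0,4,0,0,0,0,0.5],[0,0,0,0,0,0,0.5]]'; python3 -m handwheel '[[0,3,0,0,0,0,0.5],[0,0,0,0,0,0,0.5]]'
```

```text
t: 11.7
ee_pos: [608.4, -160.6, 82.2]
orientation: [-2.039, -2.385, 0.003]
ft_force: [-7.4, -0.4, 3.8]
width: 43.9
grasp_force: 3.4
t: 11.95
ee_pos: [609.2, -160.3, 82.1]
orientation: [-2.037, -2.383, 0.007]
ft_force: [-14.3, -2.1, 8.5]
width: 44.0
grasp_force: 6.9
```

```bash
python3 -m handwheel '[[0,3,0,0,0,0,0.5],[0,0,0,0,0,0,0.5]]'; python3 -m handwheel '[[0,-16,0,0,0,0,0.5],[0,-16,0,0,0,0,0.5],[0,-16,0,0,0,0,0.5],[0,-16,0,0,0,0,0.5],[0,-16,0,0,0,0,0.5],[0,-9,0,0,0,0,0.5],[0,0,0,0,0,0,0.5],[0,0,0,0,0,0,0.5]]'; python3 -m handwheel '[[0,0,-40,0,0,0,0.5],[0,0,-40,0,0,0,0.5],[0,0,-40,0,0,0,0.5],[50,0,0,0,0,0,0.5],[50,0,0,0,0,0,0.5],[50,0,0,0,0,0,0.5],[50,0,0,0,0,0,0.5],[50,0,0,0,0,0,0.5],[50,0,0,0,0,0,0.5],[50,0,0,0,0,0,0.5]]'
python3 -m handwheel '[[50,0,0,0,0,0,0.5],[0,0,0,0,0,0,0.5],[0,0,0,0,0,0,0.5]]'
python3 -c "
from m import *
state();pointer('p2')
for x in handle('top')[1]:print(x)"
```

```text
t: 12.2
ee_pos: [610.1, -160.0, 82.0]
orientation: [-2.034, -2.381, 0.011]
ft_force: [-19.9, -4.0, 14.3]
width: 44.1
grasp_force: 10.5
t: 13.2
ee_pos: [528.2, -174.2, 82.8]
orientation: [2.041, 2.387, 0.001]
ft_force: [0.9, -0.0, 0.5]
width: 43.9
grasp_force: 0.0
t: 14.45
ee_pos: [473.3, 173.7, 202.9]
orientation: [2.041, 2.388, 0.001]
ft_force: [-0.0, -0.2, 0.3]
width: 43.9
grasp_force: 0.0
t: 14.82
ee_pos: [465.5, 221.0, 202.6]
orientation: [2.04, 2.389, -0.0]
ft_force: [0.5, 0.1, -1.1]
width: 43.7
grasp_force: 0.0
14.825 [465.5 221.  202.6] [[-0.156, 0.988], [0.988, 0.156]] [ 0.5  0.1 -1.1] 43.654355936226985
n 88 line dir 2.2253354 centroid 4.441199228678674
([550, 163, 66, 69, 2763], array([585.9, 199.1]), array([ 722.4, -856.4,  116. ]))
([289, 201, 4, 4, 14], array([290.5, 202.3]), array([691.7,  21.7, 116. ]))
([354, 257, 5, 6, 18], array([356.1, 259.2]), array([ 526.2, -172. ,  116. ]))
```

View pics/p2.png

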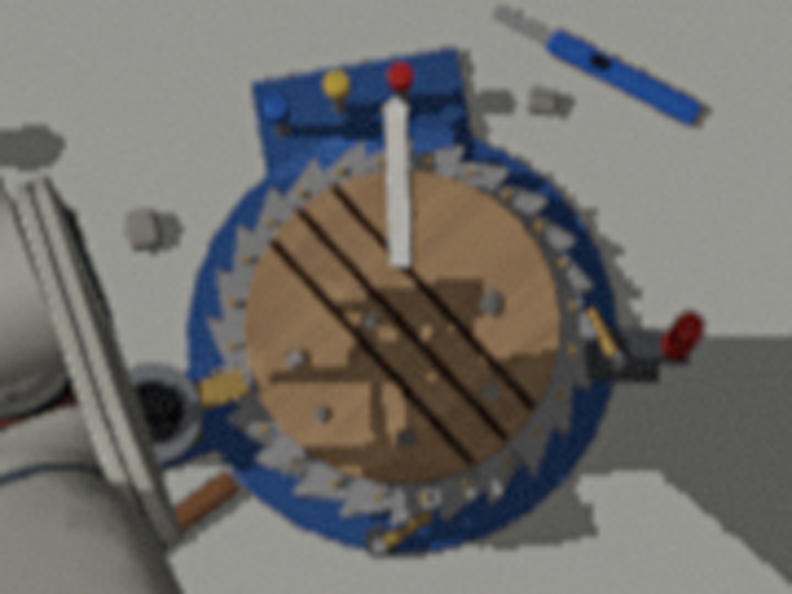

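The pointer tip at crop (396,105) points at the red cap at (400,75), along a line at 2.2° against the post's 2.1°. The lever is back at rest at (685,335), the loose things in view have not moved, and the robot is touching nothing.

```bash
python3 -c "
from workcell import ctrl
print(ctrl.close_job())"
```

```text
the job is handed in; nothing more can be done
None
```

I handed the job in at about 15 s: the lock is slackened about a quarter turn clockwise, two full lever strokes brought the pointer to the red post (2.2° against 2.1° in the top camera), and the lever is back at rest.

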